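# Mark the glue seam and put both markers away

### The job

Take the red marker from the rest and run its tip slowly along the seam of the two-plank blank, from the green dots to the white dots, keeping the tip right at the surface without pressing hard, and marking nowhere beside the seam. Then drop the red and the blue marker tip-down into the wooden holder, one in each well. Leave the toys, glue and sanding block where they are.

Things in the scene. Friction and masses are not known exactly. Their poses are not given: they have to be found in the camera images.
- red_marker: chunky red felt marker, 150 mm long, round barrel 16 mm across, about 35 g. Origin at the writing tip; its z axis runs from the tip up the barrel to the blunt tail (z = 150 mm). The first 24 mm taper down to a 5 mm nib. Starts tip-down in the marker rest, leaning 20 degrees from upright; the 65 mm nearest the tail stand clear of the rest
- red_marker_tip (a point): the writing tip of the red marker (same point as its origin)
- blue_marker: chunky blue felt marker, 150 mm long, round barrel 16 mm across, about 35 g. Origin at the writing tip; its z axis runs from the tip up the barrel to the blunt tail (z = 150 mm). The first 24 mm taper down to a 5 mm nib. Starts tip-down in the marker rest, leaning 20 degrees from upright; the 65 mm nearest the tail stand clear of the rest
- blue_marker_tip (a point): the writing tip of the blue marker (same point as its origin)
- marker_rest: fixed wooden rest, base 120 (x) by 150 (y) by 8 mm, origin centre of underside. The markers, 40 mm either side of centre along y (colours either way round), lean on its slanted back board, 20 degrees from vertical in its x-z plane: tips on a ledge at x = 20, z = 24 mm, tails up and towards -x. Low rails beside each; open on +x: a marker comes out along its length
- holder: fixed pale wooden block 60 (x) by 140 (y) by 85 mm high with two square wells, origin at the centre of its underside
- well0 (a point): centre of the floor of the holder's well at its y = -38 mm: a square well 30 by 30 mm, 75 mm deep, floor 10 mm above the table, rim 85 mm above the table
- well1 (a point): centre of the floor of the holder's other well, at its y = +38 mm; same sizes
- blank: fixed workpiece: two planks (pale, and browner on the +x side) joined edge to edge, together 140 (x) by 190 (y) by 18 mm thick, origin at the centre of the underside; the dark seam runs along its y axis at x = 0 on the flat top face. A pair of 16 mm green dots flanks the seam at y = -60 mm, a pair of white dots at y = +60 mm
- seam0 (a point): point on the seam, on the top face (18 mm above the table), at the green dots (y = -60 mm on the blank)
- seam1 (a point): point on the seam, on the top face (18 mm above the table), a quarter of the way along (y = -30 mm on the blank)
- seam2 (a point): point on the seam, on the top face (18 mm above the table), half way along (y = 0 mm on the blank)
- seam3 (a point): point on the seam, on the top face (18 mm above the table), three quarters of the way along (y = 30 mm on the blank)
- seam4 (a point): point on the seam, on the top face (18 mm above the table), at the white dots (y = 60 mm on the blank)
- bear_tray: bystander: flat wooden bear-head tray, about 120 mm across, 18 mm high, origin at the underside
- toy_car: bystander: wooden toy car 110 mm long, 64 mm high, origin at the underside
- glue_bottle: bystander: white glue bottle 56 mm across, 150 mm tall, origin at the underside
- sanding_block: bystander: cork sanding block 50 by 90 by 34 mm, origin at the underside
Things that resemble listed ones, but are neither listed nor needed, are in the scene too. What is meant by the red_marker is not pink, and is the larger of those in its own colour. There is more than one size of the blue_marker; the job needs the larger.

How it is judged:
On the way, in this order (a step that is already met when the one before it is completed fails the run):
1. the red tip is on the seam at the green dots (within 7 mm along and across, no more than 2.5 mm above the wood) (horizontal distance between red_marker_tip and seam0 below 0.007 m and z of red_marker_tip in the frame of seam0 between -0.005 and 0.0025 m), for 0.04 s.
2. the red tip is on the seam a quarter of the way along (within 7 mm along and across, no more than 2.5 mm above the wood) (horizontal distance between red_marker_tip and seam1 below 0.007 m and z of red_marker_tip in the frame of seam1 between -0.005 and 0.0025 m), for 0.04 s.
3. the red tip is on the seam half way along (within 7 mm along and across, no more than 2.5 mm above the wood) (horizontal distance between red_marker_tip and seam2 below 0.007 m and z of red_marker_tip in the frame of seam2 between -0.005 and 0.0025 m), for 0.04 s.
4. the red tip is on the seam three quarters of the way along (within 7 mm along and across, no more than 2.5 mm above the wood) (horizontal distance between red_marker_tip and seam3 below 0.007 m and z of red_marker_tip in the frame of seam3 between -0.005 and 0.0025 m), for 0.04 s.
5. the red tip is on the seam at the white dots (within 7 mm along and across, no more than 2.5 mm above the wood), the blue marker still in the rest (distance of blue_marker_tip from where it was at the start of the episode below 0.03 m and horizontal distance between red_marker_tip and seam4 below 0.007 m and z of red_marker_tip in the frame of seam4 between -0.005 and 0.0025 m), for 0.04 s.
At the end, for the whole second after the job is handed in: Both markers stand at rest tip-down in the holder, one in each well: tip within 12 mm of the well's floor and inside the well, barrel leaning less than 0.45 rad (26 degrees) from upright; the four bystanders are within 30 mm of where they stood (((horizontal distance between red_marker_tip and well0 below 0.021 m and z of red_marker_tip in the frame of well0 below 0.012 m and angle between each of red_marker, blue_marker's own z axis and vertical below 0.45 rad and horizontal distance between blue_marker_tip and well1 below 0.021 m and z of blue_marker_tip in the frame of well1 below 0.012 m) or (horizontal distance between red_marker_tip and well1 below 0.021 m and z of red_marker_tip in the frame of well1 below 0.012 m and angle between each of red_marker, blue_marker's own z axis and vertical below 0.45 rad and horizontal distance between blue_marker_tip and well0 below 0.021 m and z of blue_marker_tip in the frame of well0 below 0.012 m)) and linear speed of each of red_marker, blue_marker below 0.03 m/s and distance of each of bear_tray, toy_car, glue_bottle, sanding_block from where it was at the start of the episode below 0.03 m); the robot touches nothing.
It fails at once if the red tip touches the top of the blank more than 10 mm beside the seam (z of red_marker_tip in the frame of blank between 0 and 0.0205 m and y of red_marker_tip in the frame of blank between -0.095 and 0.095 m and x of red_marker_tip in the frame of blank between -0.07 and 0.07 m and (x of red_marker_tip in the frame of blank above 0.01 m or x of red_marker_tip in the frame of blank below -0.01 m)).
It fails at once if the red tip moves faster than 0.12 m/s while on the blank (z of red_marker_tip in the frame of blank between 0 and 0.0205 m and y of red_marker_tip in the frame of blank between -0.095 and 0.095 m and x of red_marker_tip in the frame of blank between -0.07 and 0.07 m and linear speed of red_marker above 0.12 m/s).
It fails at once if the red marker is pressed on the blank with more than 40 N (contact force between red_marker and blank above 40 N).
It fails at once if a toy, the glue bottle or the sanding block is shifted more than 30 mm (distance of any of bear_tray, toy_car, glue_bottle, sanding_block from where it was at the start of the episode above 0.03 m).
It also fails if it takes over 72 s, if anything falls off the work surface, if the arm or the gripper's body presses on something with over 40 N, if the wrist force passes 120 N, or if a joint passes its speed limit or range.

### The arm

A 6-joint arm with a two-finger parallel gripper is mounted at the origin on the work surface. World frame = base frame: x ahead of the robot, y to its left, z up, the work surface at z = 0. Lengths are in m, angles in rad, forces in N, time in s.
With the tool pointing down it reaches from about 0.3 to 0.875 m from the base axis. Payload 6.4 kg.
Tool frame: the origin (TCP) lies at the very end of the fingers, on their centre line; the grasp point (between the pads) lies 19 mm behind it; z points along the fingers, y is the direction in which the jaws open and shut (so a half turn about z gives the same grasp; the last joint's range is limited). The gripper opens to 85 mm and grips with 20 to 120 N. Pads are 22 mm wide; open, the fingers measure 114 mm over their backs; the gripper's body (76 mm by 85 mm) begins 54 mm behind the grasp point. The pads swing forward as they close: fully open they stand 13 mm farther back than shut.
Start: joints at [-1.416, 0.181, 1.607, -0, 1.354, -0.206], TCP at [0.203, -0.538, 0.231] pointing down, gripper open.
Joint ranges: [-2.99, 2.99], [-0.89, 2.07], [0.3, 2.58], [-1.14, 4.28], [0, 2.63], [-3.12, 3.12]. Speed limits (rad/s): [2.57, 2.57, 3.01, 3.14, 3.14, 3.14].

### API

Orientations are given as a unit quaternion [w, x, y, z].
In Python, from bench import ctrl gives the robot as it stands.
- The arm moves only by the shell command python3 -m jog 'ROWS' [OPENING]. ROWS is JSON, a list of rows, each an object with "delta_pos": the shift along the tool's x, y, z in mm, a list of three; "spin": the turn about the tool's z in degrees. A call has 1 to 20 rows; each row is the pose to reach, as a shift and turn from the pose commanded when the call began, along the tool's axes at that moment; what a row does not reach only later rows make up. A row lasts 1/8 s, in which the tool goes at most 62.5 mm and 10.7 degrees, less where a joint would pass 70% of its speed; a pose out of reach is approached as far as the arm can. A call with a gripper value outside its range is refused whole. OPENING is the closure, from 0 (fully open) to 1 (shut), set as the call begins (- or left out, the last holds). The fingers move at their own pace and stop on an object; the grip force is fixed at half the most. Time passes only in rows, so rows that repeat a pose let the fingers close. It gives the time, the measured TCP pose, the force and the opening at its end, in the units of the state.
- ctrl.get_obs(): the state, without advancing time (a new reading comes with each control period).
- ctrl.camera(name): name is "scene" or "top" or "wrist"; returns (picture, depth): 384x512x3 uint8, blue, green, red; 384x512 float32, m along the optical axis (not along the pixel's ray), 0 where there is no reading.
- ctrl.get_calibration(name): a dict with "vfov" (degrees; the focal length in pixels is half the picture's height over the tangent of half this angle, whatever the lens; pixels are square), "cx", "cy" (the principal point, pixels), "dist_coeffs" ([k1, k2, p1, p2, k3] as OpenCV has them; the pictures are not rectified), "extrinsics" (4x4, takes a point from world to camera coordinates). Camera axes: x right, y down, z forward; pixel columns grow to the right and rows downward; lengths in m; the calibration is good to about 2 mm. A picture is of the moment at which its call begins: read the wrist's pose just before it. get_calibration takes no time and is no camera call; for the wrist camera it gives the pose at the moment of the call.
- ctrl.hand_in(): hands the job in, once; it reports no verdict.
The state is a dict: "time_s": time; "q": joint angles; "dq": joint speeds; "joint_efforts": joint torques, N m; "eef_pos": TCP position; "eef_rot": TCP orientation; "wrist_force": force on the tool from outside, world axes, zero at the start; "torque": the same for the moment, N m; "opening": opening from 0.0 (shut) to 1.0 (fully open).
Only numpy, scipy, OpenCV 4.12 (cv2) and the standard library are available. Lean on these libraries where they do the work, as an engineer would, in place of code of your own. Each camera call takes 0.05 s, during which the arm holds its last target. There are 200 camera calls.

## Working session

There is one attempt and no reset: what is moved stays moved. The work goes in short steps, Python scripts to look and compute and a shell command to move; the robot and the scene stay as the last step left them, time stands still between calls to the robot, and variables do not carry over. Pictures are saved under pics/ and viewed, and the job is handed in when it is done.

```bash
ls; mkdir -p pics; python3 - <<'E'
from bench import ctrl
import cv2,numpy as np
o=ctrl.get_obs();print(o['time_s'],o['eef_pos'],o['eef_rot'],o['opening'])
for n in("scene","top","wrist"):
    c=ctrl.get_calibration(n);print(n,c['vfov'],c['cx'],c['cy'],c['dist_coeffs'],np.round(c['extrinsics'],3).tolist())
    p,d=ctrl.camera(n);cv2.imwrite(f'pics/{n}0.png',p);np.savez(f'{n}0.npz',p=p,d=d,E=c['extrinsics'])
E
```

```text
pics
0.0 [ 0.20290386 -0.53742551  0.23037385] [-8.75595387e-04  9.83770673e-01  1.79428248e-01  1.59928867e-05] 1.0052355388652814
scene 44.68664082277202 255.81830910104634 190.40938206428126 [-0.11151497  0.          0.          0.          0.        ] [[-0.626, 0.78, -0.006, 0.425], [0.465, 0.367, -0.806, -0.203], [-0.626, -0.507, -0.592, 1.497], [0.0, 0.0, 0.0, 1.0]]
top 47.273242394734034 255.09965969364558 193.43790695519027 [0.00412726 0.         0.         0.         0.        ] [[-0.029, -1.0, -0.011, -0.061], [-0.997, 0.03, -0.075, 0.589], [0.075, 0.009, -0.997, 1.229], [0.0, 0.0, 0.0, 1.0]]
wrist 60.42357788303575 256.19757596733507 184.7284422233912 [0.0129111 0.        0.        0.        0.       ] [[0.353, -0.936, -0.002, -0.573], [-0.887, -0.335, 0.317, -0.041], [-0.297, -0.11, -0.948, 0.38], [0.0, 0.0, 0.0, 1.0]]
```

View pics/scene0.png

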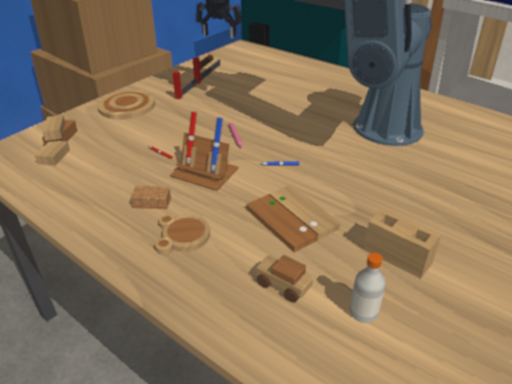

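View pics/top0.png

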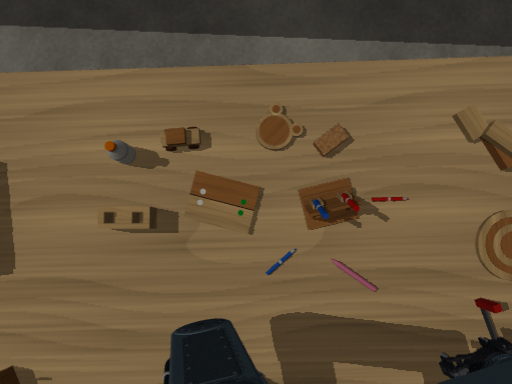

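View pics/wrist0.png

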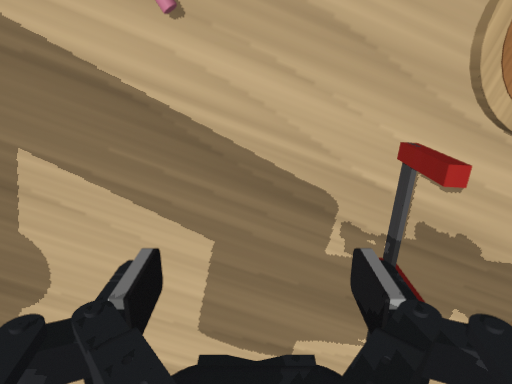

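```bash
cat >h.py <<'E'
import cv2,numpy as np
from bench import ctrl
def cam(n,f=None):
    c=ctrl.get_calibration(n);p,d=ctrl.camera(n)
    if f: cv2.imwrite(f'pics/{f}.png',p)
    return p,d,c
def K(c):
    f=192/np.tan(np.radians(c['vfov'])/2);return np.array([[f,0,c['cx']],[0,f,c['cy']],[0,0,1.]])
def rays(c,uv):
    n=cv2.undistortPoints(np.float64(uv).reshape(-1,1,2),K(c),np.float64(c['dist_coeffs'])).reshape(-1,2)
    E=np.array(c['extrinsics']);R,t=E[:3,:3],E[:3,3]
    return -R.T@t,np.c_[n,np.ones(len(n))]@R
def onplane(c,uv,z):
    o,r=rays(c,uv);return o+r*((z-o[2])/r[:,2])[:,None]
def pts(c,uv,d):
    o,r=rays(c,uv);uv=np.int32(uv);return o+r*d[uv[:,1],uv[:,0]][:,None]
def proj(c,X):
    E=np.array(c['extrinsics']);r,_=cv2.Rodrigues(E[:3,:3])
    return cv2.projectPoints(np.float64(X).reshape(-1,1,3),r,E[:3,3],K(c),np.float64(c['dist_coeffs']))[0].reshape(-1,2)
def mask(p,col):
    h=cv2.cvtColor(p,cv2.COLOR_BGR2HSV);H,S,V=cv2.split(h)
    m={'red':((H<5)|(H>172))&(S>170)&(V>70),'blue':(H>105)&(H<130)&(S>150)&(V>70),'green':(H>45)&(H<85)&(S>120),
       'white':(S<50)&(V>150)}[col]
    return m.astype(np.uint8)
def blobs(p,col,amin=8):
    n,l,s,ce=cv2.connectedComponentsWithStats(mask(p,col))
    return [(s[i],ce[i],l==i) for i in range(1,n) if s[i][4]>=amin]
E
python3 - <<'E'
from h import *
for n in('top','scene'):
    z=np.load(n+'0.npz');p,d=z['p'],z['d'];c=ctrl.get_calibration(n)
    for col in('red','blue','green','white'):
        for s,ce,m in blobs(p,col):
            ys,xs=np.nonzero(m);P=pts(c,np.c_[xs,ys],d);a,b=P.min(0),P.max(0)
            print(n,col,s.tolist(),np.round(ce,1),'mean',np.round(np.median(P,0),3),'rng',np.round(a,3),np.round(b,3))
t=cv2.imread('pics/top0.png');s=cv2.imread('pics/scene0.png')
a=cv2.resize(t[165:240,285:385],(800,600)[:1]+(600,),interpolation=cv2.INTER_CUBIC)
cv2.imwrite('pics/z1.png',cv2.resize(a,(640,480)))
cv2.imwrite('pics/z2.png',cv2.resize(t[160:240,90:270],(800,356),interpolation=cv2.INTER_CUBIC))
cv2.imwrite('pics/z3.png',cv2.resize(s[100:195,150:260],(660,570),interpolation=cv2.INTER_CUBIC))
E
```

```text
top red [342, 193, 6, 7, 24] [344.3 195.7] mean [ 0.569 -0.322  0.072] rng [ 0.561 -0.327  0.054] [ 0.578 -0.318  0.09 ]
top red [372, 197, 16, 4, 53] [379.9 198.8] mean [ 0.562 -0.436  0.01 ] rng [ 0.558 -0.456  0.005] [ 0.567 -0.413  0.017]
top red [391, 197, 12, 4, 41] [395.9 198.3] mean [ 0.562 -0.479  0.01 ] rng [ 0.557 -0.499  0.004] [ 0.566 -0.467  0.017]
top red [347, 199, 13, 12, 73] [353.  204.9] mean [ 0.54  -0.328  0.152] rng [ 0.493 -0.339  0.085] [ 0.558 -0.09   1.269]
top red [475, 300, 28, 13, 157] [489.3 306.7] mean [ 0.262 -0.693  0.081] rng [ 0.251 -0.711 -0.   ] [ 0.275 -0.686  0.105]
top blue [314, 200, 5, 6, 21] [315.8 202.5] mean [ 0.553 -0.243  0.071] rng [ 0.546 -0.248  0.055] [ 0.561 -0.24   0.093]
top blue [318, 206, 11, 13, 66] [322.8 212.5] mean [ 0.522 -0.25   0.157] rng [ 0.493 -0.269  0.003] [ 0.542 -0.09   1.269]
top blue [281, 252, 11, 10, 42] [285.8 256.5] mean [ 0.406 -0.16   0.011] rng [ 0.393 -0.176  0.005] [ 0.418 -0.146  0.017]
top blue [266, 263, 14, 12, 50] [272.6 268.1] mean [ 0.374 -0.122  0.012] rng [ 0.358 -0.14   0.003] [ 0.493 -0.09   1
[... 3127 characters left out ...]
 14] [216.4 144.1] mean [ 0.541 -0.242  0.1  ] rng [ 0.535 -0.248  0.094] [ 0.544 -0.238  0.105]
scene white [280, 161, 3, 4, 12] [281.  162.5] mean [ 0.394 -0.138  0.009] rng [ 0.371 -0.154 -0.001] [ 0.399 -0.133  0.012]
scene white [262, 162, 5, 3, 12] [264.1 162.8] mean [ 0.419 -0.177  0.008] rng [ 0.409 -0.192 -0.001] [ 0.426 -0.172  0.009]
scene white [311, 222, 6, 4, 21] [313.4 223.4] mean [0.566 0.084 0.018] rng [0.56  0.076 0.016] [0.575 0.089 0.021]
scene white [300, 227, 6, 4, 21] [302.6 228.6] mean [0.598 0.074 0.018] rng [0.591 0.068 0.016] [0.605 0.08  0.019]
scene white [360, 269, 25, 54, 851] [372.5 295.1] mean [0.729 0.313 0.08 ] rng [ 0.664  0.292 -0.   ] [1.297 0.503 0.726]
```

View pics/z1.png

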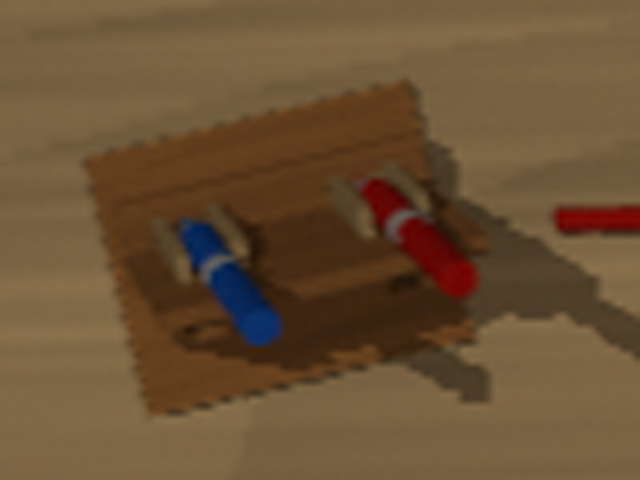

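View pics/z2.png

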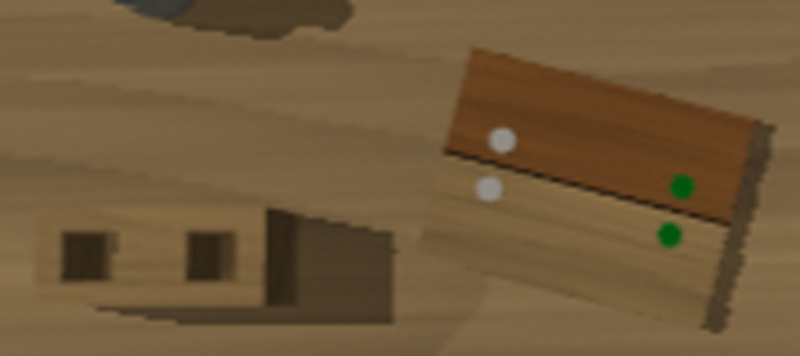

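View pics/z3.png

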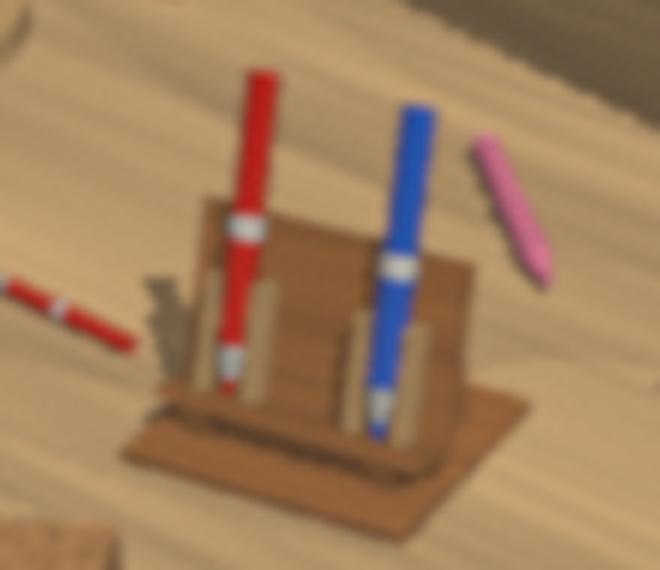

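```bash
cat >>h.py <<'E'
def to(x,y,z,th=None):
    o=ctrl.get_obs();w,a,b,c=o['eef_rot']
    from scipy.spatial.transform import Rotation as Ro
    M=Ro.from_quat([a,b,c,w]).as_matrix();cur=np.degrees(np.arctan2(M[1,0],M[0,0]))
    d=M.T@(np.array([x,y,z])-o['eef_pos'])*1000
    print('cur',np.round(o['eef_pos'],4),'th',round(cur,2),'F',np.round(o['wrist_force'],1),'open',round(o['opening'],3),'t',o['time_s'],'| delta',np.round(d,1),'spin',None if th is None else round(cur-th,2))
E
python3 - <<'E'
from h import *
from scipy.optimize import least_squares
Z={n:np.load(n+'0.npz') for n in('top','scene')}
A={}
for col,x0 in(('red',(.541,-.328)),('blue',(.525,-.25))):
    Q=[]
    for n in Z:
        c=ctrl.get_calibration(n);ys,xs=np.nonzero(cv2.erode(mask(Z[n]['p'],col),np.ones((2,2))));P=pts(c,np.c_[xs,ys],Z[n]['d'])
        k=(np.hypot(P[:,0]-x0[0],P[:,1]-x0[1])<.04)&(P[:,2]>.06)&(P[:,2]<.16);P=P[k];Q.append(P);
    def res(v,Q):
        u=np.array([v[2],v[3],1]);u/=np.linalg.norm(u);w=Q-np.array([v[0],v[1],.13])
        return np.linalg.norm(np.cross(w,u),axis=1)-.008
    for nm,q in(('top',Q[0]),('scene',Q[1]),('both',np.vstack(Q))):
        r=least_squares(res,[*x0,-.355,-.077],args=(q,),loss='soft_l1',f_scale=.001);v=r.x
        print(col,nm,len(q),np.round(v,4),'tilt',np.degrees(np.arctan(np.hypot(v[2],v[3]))).round(1),'az',np.degrees(np.arctan2(-v[3],-v[2])).round(1),'rms',np.sqrt(np.mean(r.fun**2)).round(4))
c=ctrl.get_calibration('top');p,d=Z['top']['p'],Z['top']['d']
yy,xx=np.mgrid[185:250,85:185];uv=np.c_[xx.ravel(),yy.ravel()];P=pts(c,uv,d)
m=((P[:,2]>.078)&(P[:,2]<.093)).reshape(xx.shape).astype(np.uint8)
print('holder z',np.median(P[m.ravel()>0,2]))
ct,h=cv2.findContours(m,cv2.RETR_CCOMP,cv2.CHAIN_APPROX_NONE)
for q in ct:
    if len(q)<8: continue
    (u,v),s,a=cv2.minAreaRect(q);print((u+85,v+185),s,a,onplane(c,[(u+85,v+185)],.085).round(4))
to(.54,-.328,.23,12.3)
E
```

```text
red top 38 [ 0.5434 -0.3311 -0.36   -0.0692] tilt 20.1 az 10.9 rms 0.0007
red scene 92 [ 0.5518 -0.3265 -0.4074 -0.112 ] tilt 22.9 az 15.4 rms 0.0022
red both 130 [ 0.5423 -0.3287 -0.3514 -0.0828] tilt 19.8 az 13.3 rms 0.0022
blue top 31 [ 0.5275 -0.2532 -0.3503 -0.076 ] tilt 19.7 az 12.2 rms 0.0009
blue scene 73 [ 0.5296 -0.2513 -0.4045 -0.0656] tilt 22.3 az 9.2 rms 0.0017
blue both 104 [ 0.5263 -0.251  -0.373  -0.0526] tilt 20.6 az 8.0 rms 0.0017
holder z 0.08465972080471162
(124.0, 217.5) (21.0, 52.0) 90.0 [[0.5276 0.2771 0.085 ]]
(138.0, 217.0) (12.0, 12.0) 0.0 [[0.5278 0.2392 0.085 ]]
(110.0, 217.0) (12.0, 12.0) 0.0 [[0.53  0.315 0.085]]
cur [ 0.2029 -0.5376  0.2306] th 20.67 F [ 0.1 -0.1  0.7] open 0.999 t 0.15 | delta [389.3 -77.1   0.8] spin 8.37
```

```bash
python3 -m jog '[{"delta_pos":[60,-11,0],"spin":2},{"delta_pos":[120,-23,0],"spin":4},{"delta_pos":[180,-35,0],"spin":6},{"delta_pos":[240,-47,0],"spin":8},{"delta_pos":[300,-59,0],"spin":8.4},{"delta_pos":[350,-70,0],"spin":8.4},{"delta_pos":[391,-77,0],"spin":8.4},{"delta_pos":[391,-77,0],"spin":8.4}]' 0.25; python3 - <<'E'
from h import *
to(.5425,-.329,.113,12.3)
p,d,c=cam('wrist','w1');np.savez('w1.npz',p=p,d=d)
v=p.copy()
for s in np.linspace(.0,.15,6):
    u=np.array([-.334,-.073,.94]);X=np.array([.5425,-.329,.13])+u*(s-.1128)
    a=proj(c,X)[0];cv2.circle(v,tuple(int(t) for t in a),3,(0,255,0),1);
cv2.imwrite('pics/w1o.png',v)
E
```

```text
time_s: 1.15
eef_pos: [0.5436, -0.3256, 0.2307]
eef_rot: [-0.0, 0.994, 0.109, -0.0]
wrist_force: [-0.8, -0.6, -0.1]
opening: 0.753
cur [ 0.5436 -0.3256  0.2307] th 12.51 F [-0.8 -0.6 -0.1] open 0.753 t 1.15 | delta [ -1.8   3.2 117.7] spin 0.21
```

View pics/w1o.png

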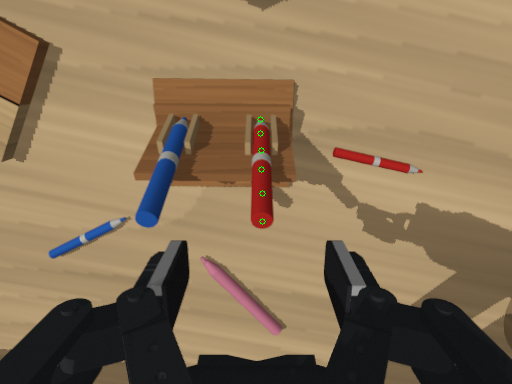

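```bash
python3 -m jog '[{"delta_pos":[-2,3,20],"spin":0.2},{"delta_pos":[-2,3,45],"spin":0.2},{"delta_pos":[-2,3,70],"spin":0.2},{"delta_pos":[-2,3,95],"spin":0.2},{"delta_pos":[-2,3,110],"spin":0.2},{"delta_pos":[-2,3,118],"spin":0.2},{"delta_pos":[-2,3,118],"spin":0.2}]'; python3 - <<'E'
from h import *
to(.5425,-.329,.113,12.3);cam('wrist','w2')
E
```

```text
time_s: 2.08
eef_pos: [0.5399, -0.3315, 0.1129]
eef_rot: [-0.0, 0.994, 0.105, -0.0]
wrist_force: [0.1, 0.3, -0.3]
opening: 0.749
cur [ 0.5399 -0.3315  0.1129] th 12.04 F [ 0.1  0.3 -0.3] open 0.749 t 2.075 | delta [ 3.1 -1.9 -0.1] spin -0.26
```

View pics/w2.png

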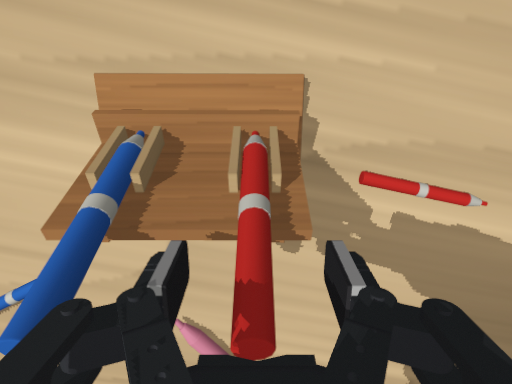

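```bash
python3 -m jog '[{"delta_pos":[2.5,-1.5,0],"spin":0},{"delta_pos":[2.5,-1.5,0],"spin":0},{"delta_pos":[2.5,-1.5,0],"spin":0},{"delta_pos":[2.5,-1.5,0],"spin":0},{"delta_pos":[2.5,-1.5,0],"spin":0},{"delta_pos":[2.5,-1.5,0],"spin":0}]' 1; python3 - <<'E'
from h import *
to(.5425,-.329,.113,12.3);cam('wrist','w3')
E
```

```text
time_s: 2.88
eef_pos: [0.5428, -0.3295, 0.1139]
eef_rot: [0.0, 0.994, 0.105, 0.0]
wrist_force: [-0.4, 0.6, 6.2]
opening: 0.171
cur [ 0.5428 -0.3295  0.1139] th 12.07 F [-0.4  0.6  6.2] open 0.171 t 2.875 | delta [-0.2 -0.5  0.9] spin -0.23
```

View pics/w3.png

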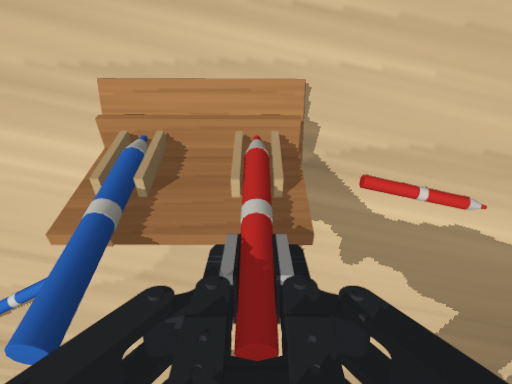

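```bash
python3 -m jog '[{"delta_pos":[-3.4,0,-9.4],"spin":0},{"delta_pos":[-8.5,0,-23.5],"spin":0},{"delta_pos":[-15.4,0,-42.3],"spin":0},{"delta_pos":[-22.2,0,-61],"spin":0},{"delta_pos":[-30.8,0,-84.6],"spin":0},{"delta_pos":[-39.3,0,-108],"spin":0},{"delta_pos":[-44.5,0,-122],"spin":0},{"delta_pos":[-44.5,0,-122],"spin":0}]'; python3 - <<'E'
from h import *
to(.55,-.04,.2);cam('wrist','w4');p,d,c=cam('scene','s4')
E
```

```text
time_s: 3.92
eef_pos: [0.4987, -0.3394, 0.2369]
eef_rot: [0.001, 0.994, 0.105, 0.0]
wrist_force: [-0.4, -0.7, -0.9]
opening: 0.171
cur [ 0.4987 -0.3394  0.2369] th 12.03 F [-0.4 -0.7 -0.9] open 0.171 t 3.925 | delta [ 112.5 -282.2   36.4] spin None
```

View pics/w4.png

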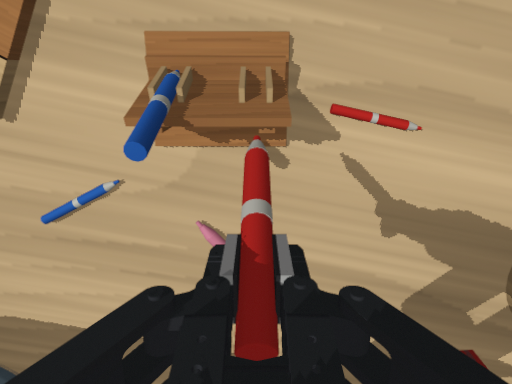

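View pics/s4.png

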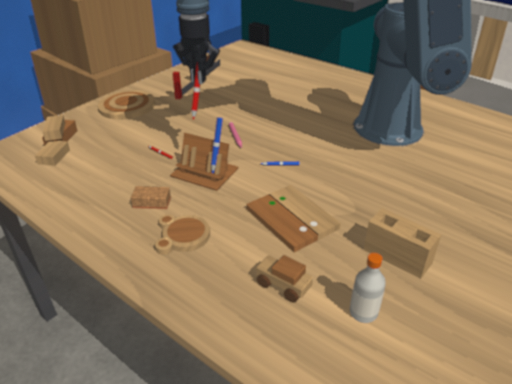

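```bash
python3 -m jog '[{"delta_pos":[0,0,-35],"spin":0},{"delta_pos":[0,0,-65],"spin":0},{"delta_pos":[10,-40,-65],"spin":4},{"delta_pos":[21,-80,-65],"spin":8},{"delta_pos":[31,-120,-65],"spin":12},{"delta_pos":[42,-160,-65],"spin":16},{"delta_pos":[52,-200,-65],"spin":20},{"delta_pos":[62,-240,-65],"spin":24},{"delta_pos":[72,-280,-40],"spin":27},{"delta_pos":[78,-302,-10],"spin":27.7},{"delta_pos":[78,-302,20],"spin":27.7},{"delta_pos":[78,-302,45],"spin":27.7},{"delta_pos":[78,-302,45],"spin":27.7},{"delta_pos":[78,-302,45],"spin":27.7}]'; python3 - <<'E'
from h import *
to(.5118,-.0277,.128,-15.7)
p,d,c=cam('wrist','w5');v=p.copy()
o=ctrl.get_obs();th=np.radians(-15.8);X=o['eef_pos']+np.array([.0386*np.cos(th),.0386*np.sin(th),-.09])
print('pred tip',X.round(4));a=proj(c,X)[0];print(a);cv2.circle(v,tuple(int(t) for t in a),3,(0,255,0),1)
for col in('green','white'):
    for s,ce,m in blobs(p,col,60): print(col,s,ce.round(1),onplane(c,[ce],.018).round(4))
cv2.imwrite('pics/w5o.png',cv2.resize(v,(768,576)))
p,d,c=cam('scene','s5');a=proj(c,X)[0];print(a);cv2.imwrite('pics/s5z.png',cv2.resize(p[130:250,220:380],(800,600),interpolation=cv2.INTER_CUBIC))
E
```

```text
time_s: 5.78
eef_pos: [0.5124, -0.027, 0.1907]
eef_rot: [0.0, 0.991, -0.136, 0.0]
wrist_force: [-0.2, -0.6, 0.1]
opening: 0.173
cur [ 0.5124 -0.027   0.1907] th -15.62 F [-0.2 -0.6  0.1] open 0.173 t 5.775 | delta [-0.3  0.8 62.7] spin 0.08
pred tip [ 0.5499 -0.0377  0.1013]
[257.84170348 136.67993655]
green [249  97  17  17 225] [257.3 104.9] [[ 0.564  -0.0415  0.018 ]]
green [249 132  16  12  92] [257.3 136.4] [[ 0.5357 -0.0336  0.018 ]]
white [120  95  17  18 242] [128.1 103.4] [[0.5975 0.0735 0.018 ]]
white [124 130  17  16 222] [132.  137.6] [[0.5669 0.0823 0.018 ]]
white [411 198  12  11  71] [416.9 203.1] [[ 0.4256 -0.1722  0.018 ]]
[276.96850064 172.52202735]
```

View pics/w5o.png

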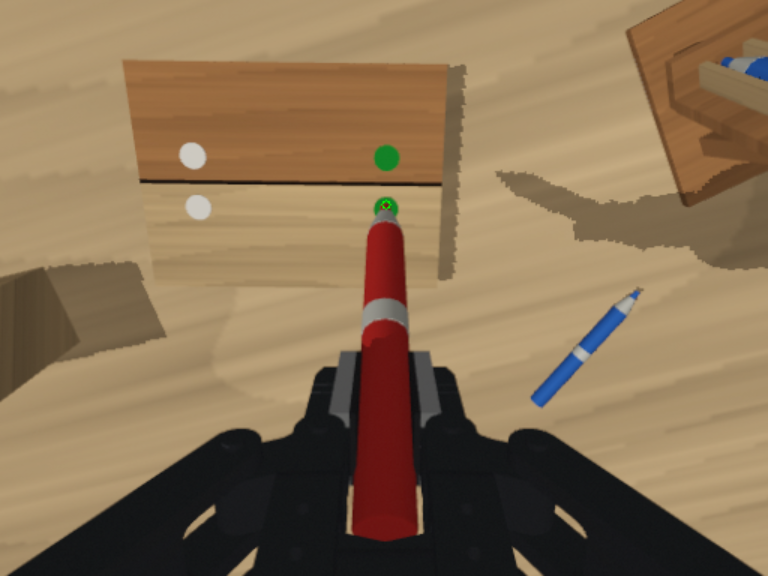

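View pics/s5z.png

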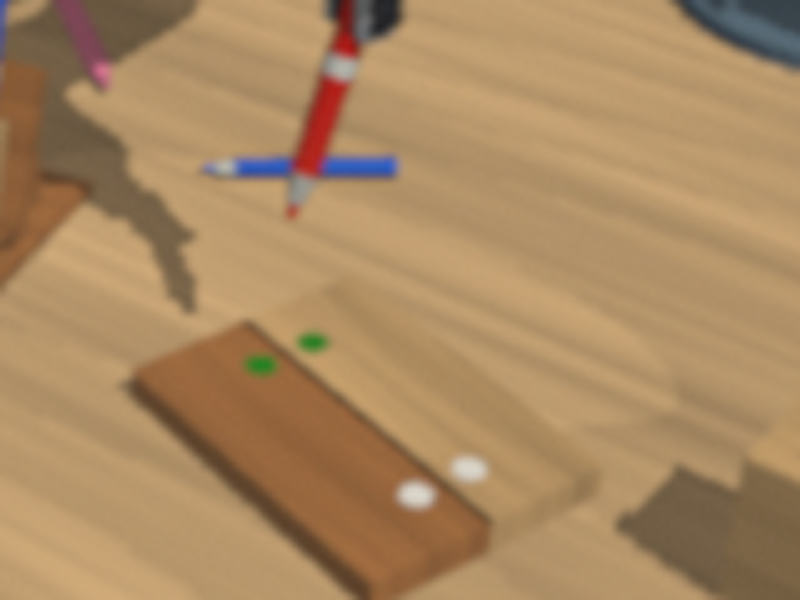

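```bash
python3 -m jog '[{"delta_pos":[-1,0,20],"spin":0.3},{"delta_pos":[-1,0,40],"spin":0.3},{"delta_pos":[-1,0,58],"spin":0.3},{"delta_pos":[-1,0,68],"spin":0.3},{"delta_pos":[-1,0,74],"spin":0.3},{"delta_pos":[-1,0,74],"spin":0.3}]'; python3 - <<'E'
from h import *
to(.5118,-.0277,.107,-16)
p,d,c=cam('wrist','w6')
for col in('green','white'):
    for s,ce,m in blobs(p,col,60): print(col,s,ce.round(1),onplane(c,[ce],.018).round(4))
cv2.imwrite('pics/w6z.png',cv2.resize(p[60:220,150:350],(800,640),interpolation=cv2.INTER_CUBIC)[:600])
p,d,c=cam('scene','s6');cv2.imwrite('pics/s6z.png',cv2.resize(p[160:240,240,None].repeat(1,1) if 0 else p[160:235,240:340],(800,600),interpolation=cv2.INTER_CUBIC))
E
```

```text
time_s: 6.62
eef_pos: [0.5113, -0.0268, 0.1165]
eef_rot: [0.0, 0.99, -0.139, 0.0]
wrist_force: [0.5, 0.5, -0.8]
opening: 0.174
cur [ 0.5113 -0.0268  0.1165] th -15.93 F [ 0.5  0.5 -0.8] open 0.174 t 6.625 | delta [0.8 0.8 9.5] spin 0.07
green [247 102  22  22 379] [257.2 112.4] [[ 0.5641 -0.0416  0.018 ]]
white [ 78 101  23  22 399] [ 89.1 111.3] [[0.5975 0.0734 0.018 ]]
white [ 85 145  23  21 363] [ 95.9 155.1] [[0.5669 0.0824 0.018 ]]
white [241 202   8  18  83] [244.3 210.2] [[ 0.4941 -0.0111  0.018 ]]
white [451 227  16  15 129] [458.9 233.9] [[ 0.427  -0.1711  0.018 ]]
white [414 268  14  12 102] [420.2 273.5] [[ 0.3983 -0.1368  0.018 ]]
```

View pics/w6z.png

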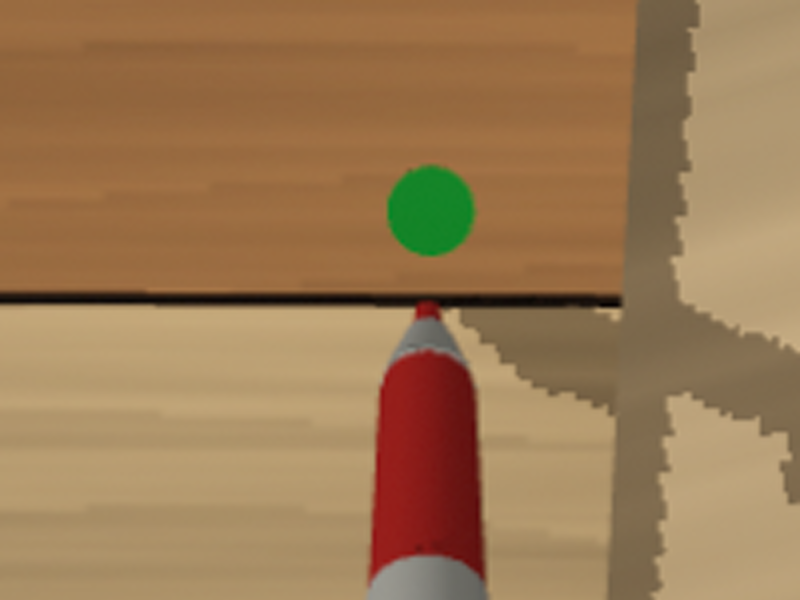

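View pics/s6z.png

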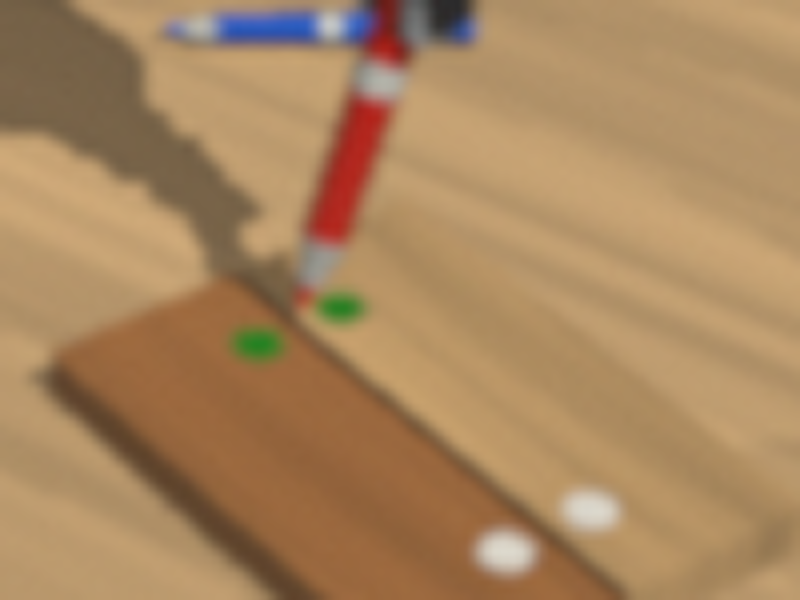

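```bash
python3 -m jog '[{"delta_pos":[-0.5,0,3],"spin":0},{"delta_pos":[-0.5,0,5.5],"spin":0},{"delta_pos":[-0.5,0,5.5],"spin":0}]'; for i in 1; do python3 -m jog '[{"delta_pos":[0,0,0.7],"spin":0},{"delta_pos":[0,0,0.7],"spin":0}]'; python3 -m jog '[{"delta_pos":[0,0,0.7],"spin":0},{"delta_pos":[0,0,0.7],"spin":0}]'; done
```

```text
time_s: 7.1
eef_pos: [0.5104, -0.0265, 0.1105]
eef_rot: [-0.0, 0.99, -0.139, -0.0]
wrist_force: [-0.2, -0.5, -0.3]
opening: 0.169
time_s: 7.35
eef_pos: [0.5106, -0.0266, 0.1101]
eef_rot: [-0.0, 0.99, -0.139, -0.0]
wrist_force: [-0.2, -0.4, 0.1]
opening: 0.169
time_s: 7.6
eef_pos: [0.5106, -0.0265, 0.1093]
eef_rot: [-0.0, 0.99, -0.139, -0.0]
wrist_force: [-0.1, -0.4, -0.8]
opening: 0.172
```

```bash
python3 -m jog '[{"delta_pos":[0,0,0.7],"spin":0},{"delta_pos":[0,0,0.7],"spin":0}]'|egrep 'pos|force'; python3 -m jog '[{"delta_pos":[0,0,0.5],"spin":0},{"delta_pos":[0,0,0.5],"spin":0}]'|egrep 'pos|force'
```

```text
eef_pos: [0.5107, -0.0266, 0.1087]
wrist_force: [-0.5, 0.1, -0.5]
eef_pos: [0.5107, -0.0266, 0.1084]
wrist_force: [0.1, -1.1, 2.0]
```

```bash
python3 - <<'E'
from h import *
p,d,c=cam('wrist','w7');cv2.imwrite('pics/w7z.png',cv2.resize(p[90:180,200:320],(800,600),interpolation=cv2.INTER_CUBIC))
E
```

```text
(no output)
```

View pics/w7z.png

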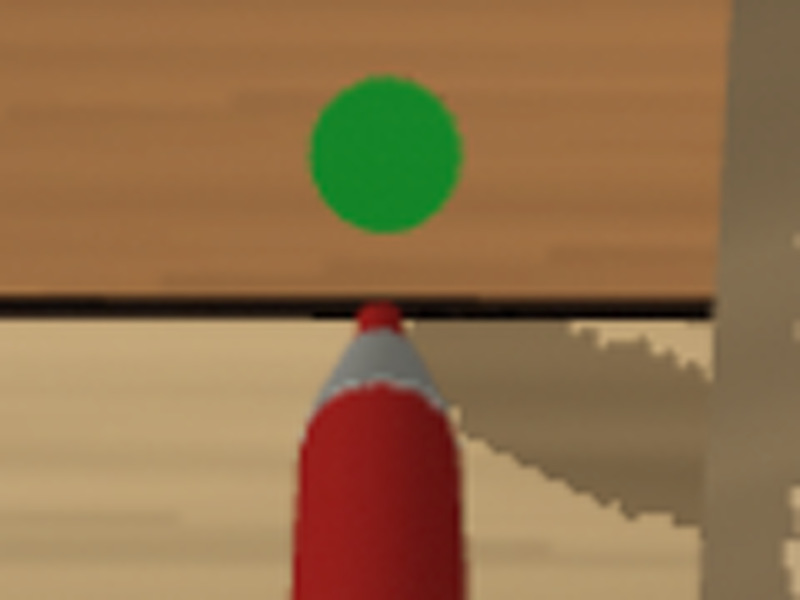

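```bash
python3 -m jog '[{"delta_pos":[0,0,0.5],"spin":0},{"delta_pos":[0,0,0.5],"spin":0}]'|egrep 'pos|force'; python3 -m jog '[{"delta_pos":[0,-3,0],"spin":0},{"delta_pos":[0,-8,0],"spin":0},{"delta_pos":[0,-13,0],"spin":0},{"delta_pos":[0,-18,0],"spin":0},{"delta_pos":[0,-23,0],"spin":0},{"delta_pos":[0,-28,0],"spin":0},{"delta_pos":[0,-30,0],"spin":0}]'; python3 - <<'E'
from h import *
p,d,c=cam('wrist','w8');cv2.imwrite('pics/w8z.png',cv2.resize(p[90:180,200:320],(640,480),interpolation=cv2.INTER_CUBIC))
E
```

```text
eef_pos: [0.5108, -0.0266, 0.1081]
wrist_force: [-2.0, 1.0, 5.0]
time_s: 9.28
eef_pos: [0.5191, 0.0027, 0.1079]
eef_rot: [0.0, 0.99, -0.138, 0.0]
wrist_force: [-1.2, -2.6, 6.0]
opening: 0.171
```

View pics/w8z.png

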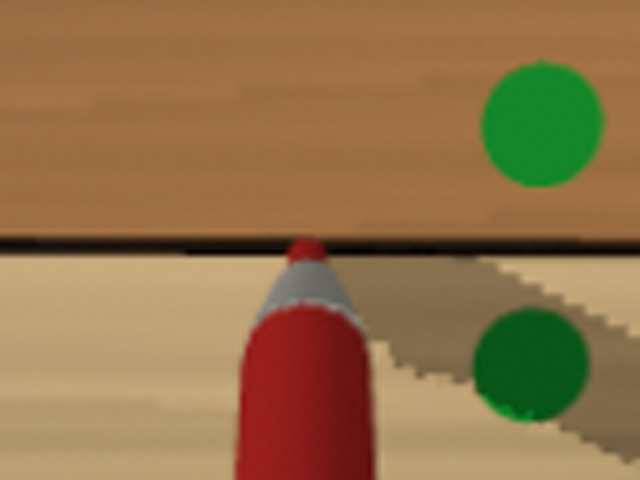

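```bash
python3 -m jog '[{"delta_pos":[0,-3,0],"spin":0},{"delta_pos":[0,-8,0],"spin":0},{"delta_pos":[0,-13,0],"spin":0},{"delta_pos":[0,-18,0],"spin":0},{"delta_pos":[0,-23,0],"spin":0},{"delta_pos":[0,-28,0],"spin":0},{"delta_pos":[0,-30,0],"spin":0}]'|egrep 'pos|force';python3 -m jog '[{"delta_pos":[0,-3,0],"spin":0},{"delta_pos":[0,-8,0],"spin":0},{"delta_pos":[0,-13,0],"spin":0},{"delta_pos":[0,-18,0],"spin":0},{"delta_pos":[0,-23,0],"spin":0},{"delta_pos":[0,-28,0],"spin":0},{"delta_pos":[0,-30,0],"spin":0}]'|egrep 'pos|force'; python3 - <<'E'
from h import *
p,d,c=cam('wrist','w9');cv2.imwrite('pics/w9z.png',cv2.resize(p[75:195,150:310],(640,480),interpolation=cv2.INTER_CUBIC))
E
```

```text
eef_pos: [0.5273, 0.0316, 0.1079]
wrist_force: [-1.2, -2.4, 6.6]
eef_pos: [0.5355, 0.0604, 0.1079]
wrist_force: [-0.1, -3.1, 5.5]
```

View pics/w9z.png

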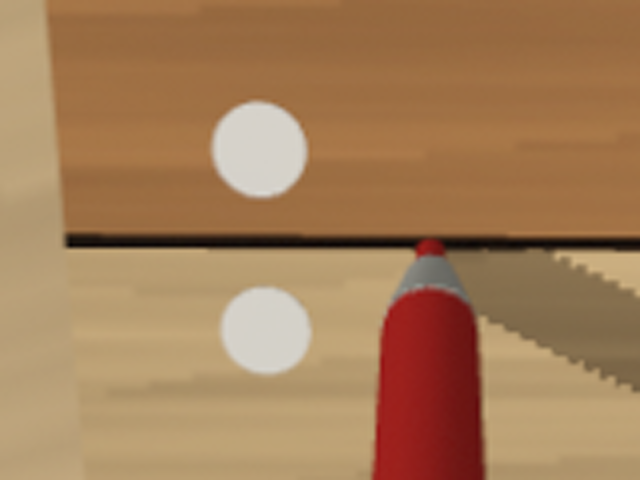

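```bash
python3 -m jog '[{"delta_pos":[0,-3,0],"spin":0},{"delta_pos":[0.3,-8,0],"spin":0},{"delta_pos":[0.3,-13,0],"spin":0},{"delta_pos":[0.5,-18,0],"spin":0},{"delta_pos":[0.5,-23,0],"spin":0},{"delta_pos":[0.5,-28,0],"spin":0},{"delta_pos":[0.5,-30,0],"spin":0},{"delta_pos":[0.5,-30,0],"spin":0}]'|egrep 'pos|force'; python3 - <<'E'
from h import *
p,d,c=cam('wrist','w10');cv2.imwrite('pics/w10z.png',cv2.resize(p[75:195,180:340],(640,480),interpolation=cv2.INTER_CUBIC))
E
```

```text
eef_pos: [0.5442, 0.0893, 0.1079]
wrist_force: [-0.2, -1.0, 5.8]
```

View pics/w10z.png

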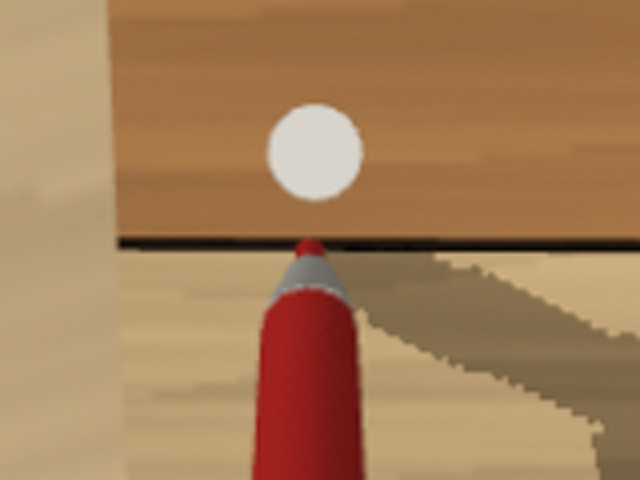

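```bash
python3 -m jog '[{"delta_pos":[0,0,-4],"spin":0},{"delta_pos":[0,0,-14],"spin":0},{"delta_pos":[0,0,-50],"spin":0},{"delta_pos":[0,0,-100],"spin":0},{"delta_pos":[0,0,-110],"spin":0}]'|egrep 'pos|force'; python3 - <<'E'
from h import *
to(.4984,.316,.215,-1.7)
E
```

```text
eef_pos: [0.5461, 0.089, 0.2221]
wrist_force: [1.2, -0.3, -0.4]
cur [0.5461 0.089  0.2221] th -15.91 F [ 1.2 -0.3 -0.4] open 0.17 t 12.8 | delta [-108.1 -205.3    6.8] spin -14.21
```

```bash
python3 -m jog '[{"delta_pos":[-27,-51,0],"spin":-4},{"delta_pos":[-54,-102,0],"spin":-8},{"delta_pos":[-81,-154,0],"spin":-12},{"delta_pos":[-108,-205,4],"spin":-14.2},{"delta_pos":[-108,-205,4],"spin":-14.2},{"delta_pos":[-108,-205,4],"spin":-14.2}]'|egrep 'pos|force'; python3 - <<'E'
from h import *
to(.4984,.316,.168,-1.7)
p,d,c=cam('wrist','w11');cv2.imwrite('pics/w11z.png',cv2.resize(p,(768,576)))
p,d,c=cam('scene','s11');cv2.imwrite('pics/s11z.png',cv2.resize(p[150:285,340:500],(711,600),interpolation=cv2.INTER_CUBIC))
E
```

```text
eef_pos: [0.4958, 0.3154, 0.2129]
wrist_force: [-0.2, -0.5, -0.9]
cur [0.4958 0.3154 0.2129] th -1.68 F [-0.2 -0.5 -0.9] open 0.169 t 13.55 | delta [ 2.6 -0.8 44.9] spin 0.02
```

View pics/w11z.png

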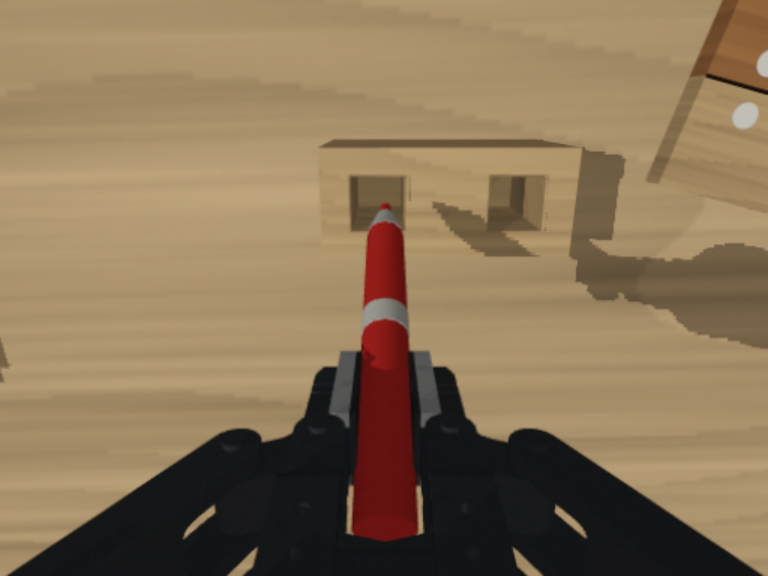

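View pics/s11z.png

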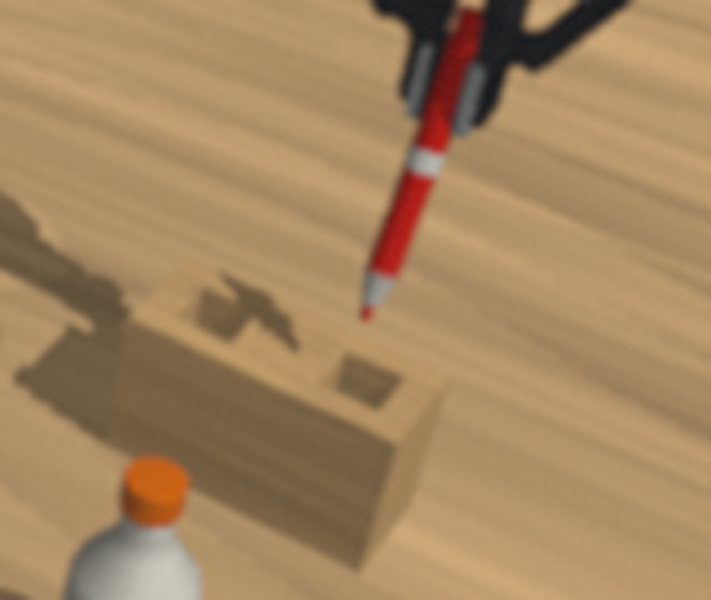

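```bash
python3 - <<'E'
from h import *
c=ctrl.get_calibration('wrist')
q=np.array([(349,175),(405,175),(405,232),(349,232),(488,175),(546,175),(546,232),(488,232)])/1.5
P=onplane(c,q,.085);print(P.round(4));print(P[:4].mean(0),P[4:].mean(0))
E
```

```text
[[0.5456 0.3329 0.085 ]
 [0.5447 0.3028 0.085 ]
 [0.5133 0.3034 0.085 ]
 [0.5143 0.3347 0.085 ]
 [0.5432 0.2582 0.085 ]
 [0.5422 0.2271 0.085 ]
 [0.5108 0.2248 0.085 ]
 [0.5118 0.2571 0.085 ]]
[0.52948516 0.31845193 0.085     ] [0.52700507 0.24177344 0.085     ]
```

```bash
python3 -m jog '[{"delta_pos":[2,-4,0],"spin":0},{"delta_pos":[2,-4,20],"spin":0},{"delta_pos":[2,-4,40],"spin":0},{"delta_pos":[2,-4,55],"spin":0},{"delta_pos":[2,-4,66],"spin":0},{"delta_pos":[2,-4,66],"spin":0}]'|egrep 'pos|force'; python3 -m jog '[{"delta_pos":[4,0,0],"spin":0},{"delta_pos":[8,0,0],"spin":0},{"delta_pos":[12,0,0],"spin":0},{"delta_pos":[12,0,0],"spin":0}]'|egrep 'pos|force';python3 - <<'E'
from h import *
p,d,c=cam('wrist','w12');cv2.imwrite('pics/w12z.png',cv2.resize(p,(640,480)))
p,d,c=cam('scene','s12');cv2.imwrite('pics/s12z.png',cv2.resize(p[150:285,340:500],(711,600),interpolation=cv2.INTER_CUBIC))
E
```

```text
eef_pos: [0.4982, 0.3191, 0.1469]
wrist_force: [0.7, 0.2, 0.3]
eef_pos: [0.5089, 0.3194, 0.1476]
wrist_force: [-5.9, 1.6, 1.1]
```

View pics/w12z.png

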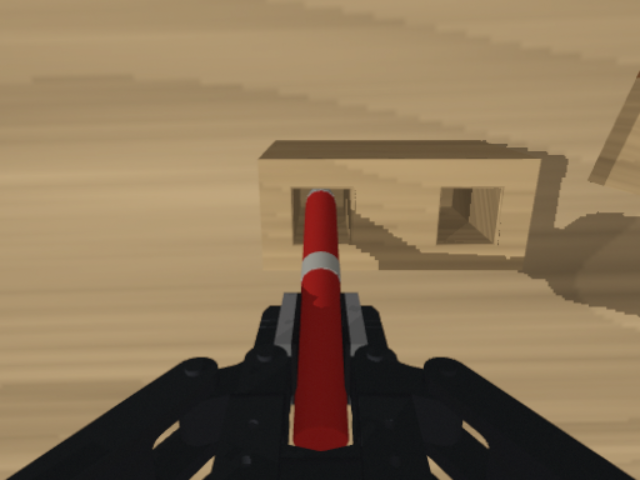

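View pics/s12z.png

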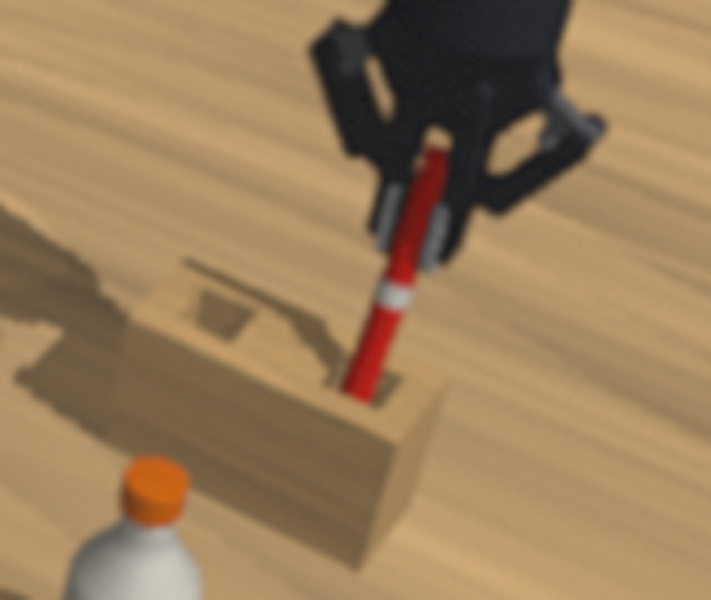

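```bash
python3 -m jog '[{"delta_pos":[5,0,0],"spin":0},{"delta_pos":[10,0,0],"spin":0},{"delta_pos":[15,0,0],"spin":0},{"delta_pos":[20,0,0],"spin":0},{"delta_pos":[25,0,0],"spin":0},{"delta_pos":[25,0,0],"spin":0}]'|egrep 'pos|force'; python3 -m jog '[{"delta_pos":[-3,0,5],"spin":0},{"delta_pos":[-3,0,12],"spin":0},{"delta_pos":[-3,0,18],"spin":0},{"delta_pos":[-3,0,18],"spin":0}]'|egrep 'pos|force';python3 - <<'E'
from h import *
p,d,c=cam('wrist','w13');cv2.imwrite('pics/w13z.png',cv2.resize(p,(640,480)))
p,d,c=cam('scene','s13');cv2.imwrite('pics/s13z.png',cv2.resize(p[150:285,340:500],(711,600),interpolation=cv2.INTER_CUBIC))
E
```

```text
eef_pos: [0.5349, 0.3187, 0.148]
wrist_force: [-3.7, 1.1, 2.6]
eef_pos: [0.5323, 0.3181, 0.1288]
wrist_force: [0.0, 0.4, -0.2]
```

View pics/w13z.png

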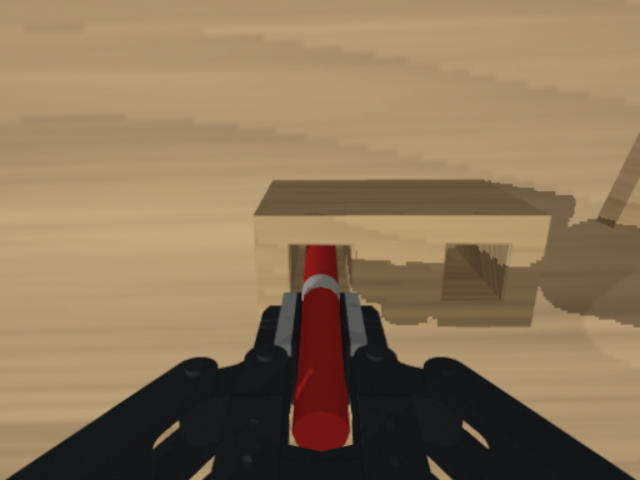

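View pics/s13z.png

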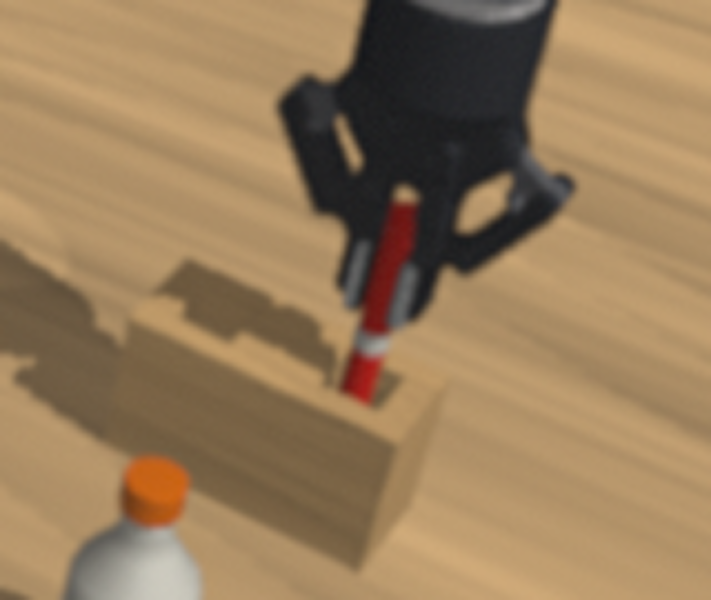

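```bash
python3 -m jog '[{"delta_pos":[0,0,8],"spin":0},{"delta_pos":[0,0,15],"spin":0},{"delta_pos":[0,0,18],"spin":0},{"delta_pos":[0,0,18],"spin":0}]'|egrep 'pos|force'; python3 -m jog '[{"delta_pos":[0,0,0],"spin":0},{"delta_pos":[0,0,0],"spin":0},{"delta_pos":[0,0,0],"spin":0},{"delta_pos":[0,0,0],"spin":0}]' 0.6|egrep 'pos|force|open'; python3 -m jog '[{"delta_pos":[0,0,-20],"spin":0},{"delta_pos":[0,0,-60],"spin":0},{"delta_pos":[0,0,-110],"spin":0},{"delta_pos":[0,0,-130],"spin":0},{"delta_pos":[0,0,-130],"spin":0}]'|egrep 'pos|force';python3 - <<'E'
from h import *
to(.527,-.2515,.23,12.3)
p,d,c=cam('wrist','w14');cv2.imwrite('pics/w14z.png',cv2.resize(p,(640,480)))
p,d,c=cam('scene','s14');cv2.imwrite('pics/s14z.png',cv2.resize(p[150:285,340:500],(711,600),interpolation=cv2.INTER_CUBIC))
E
```

```text
eef_pos: [0.5323, 0.3183, 0.1112]
wrist_force: [-0.4, -0.2, 0.6]
eef_pos: [0.5326, 0.3184, 0.1119]
wrist_force: [0.3, 0.5, -0.6]
opening: 0.404
eef_pos: [0.5336, 0.3188, 0.2443]
wrist_force: [0.3, -0.2, -0.3]
cur [0.5336 0.3188 0.2443] th -1.72 F [ 0.3 -0.2 -0.3] open 0.399 t 17.975 | delta [ 10.5 570.3  13.4] spin -14.02
```

View pics/w14z.png

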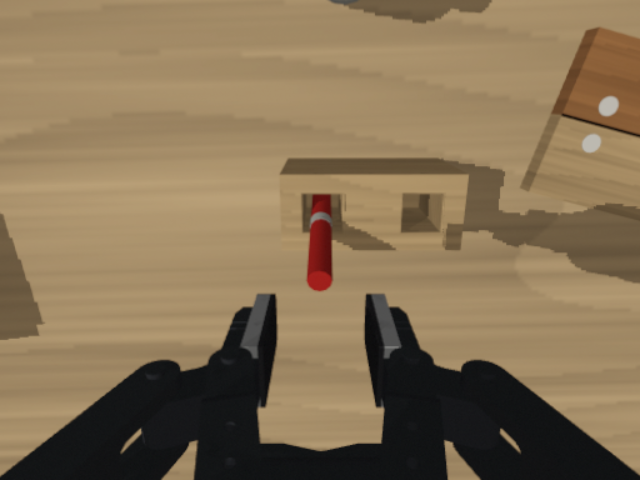

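View pics/s14z.png

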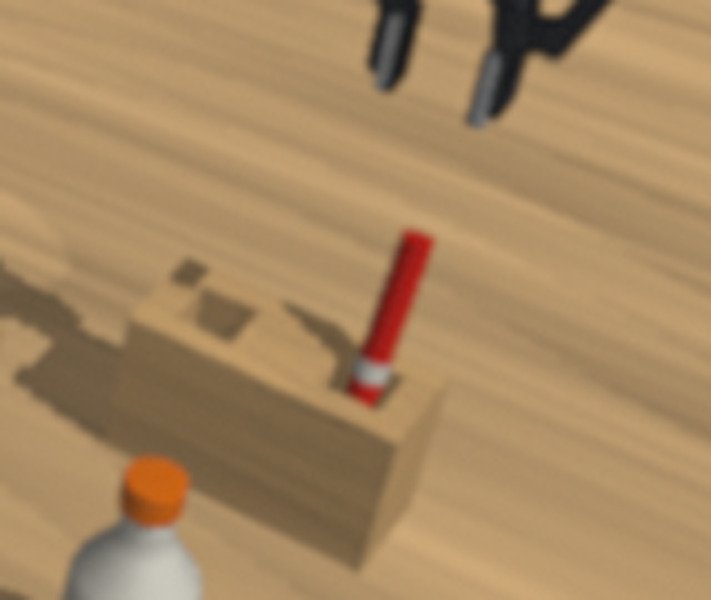

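```bash
python3 -m jog '[{"delta_pos":[1,40,0],"spin":0},{"delta_pos":[2,95,0],"spin":-2},{"delta_pos":[3,150,0],"spin":-4},{"delta_pos":[4,205,0],"spin":-6},{"delta_pos":[5,260,0],"spin":-8},{"delta_pos":[6,315,0],"spin":-10},{"delta_pos":[7,370,0],"spin":-12},{"delta_pos":[8,425,0],"spin":-14},{"delta_pos":[9,480,0],"spin":-14},{"delta_pos":[10,535,0],"spin":-14},{"delta_pos":[10.5,570,0],"spin":-14},{"delta_pos":[10.5,570,0],"spin":-14},{"delta_pos":[10.5,570,0],"spin":-14}]' 0.3; python3 - <<'E'
from h import *
to(.527,-.2515,.113,12.3)
p,d,c=cam('wrist','w15')
v=p.copy()
for s in np.linspace(.0,.15,6):
    u=np.array([-.334,-.073,.94]);X=np.array([.527,-.2515,.13])+u*(s-.1128)
    a=proj(c,X)[0];cv2.circle(v,tuple(int(t) for t in a),3,(0,255,0),1);
cv2.imwrite('pics/w15o.png',v)
p,d,c=cam('top','t15')
yy,xx=np.nonzero(mask(p,'red')&(np.indices(p.shape[:2])[1]<150));P=pts(c,np.c_[xx,yy],d);print('red tail',P.max(0),P.min(0),np.median(P,0))
E
```

```text
time_s: 19.7
eef_pos: [0.5251, -0.2507, 0.2398]
eef_rot: [-0.001, 0.994, 0.107, -0.001]
wrist_force: [-0.0, 1.1, -0.5]
opening: 0.702
cur [ 0.5251 -0.2507  0.2398] th 12.26 F [-0.   1.1 -0.5] open 0.702 t 19.7 | delta [  1.9   1.6 126.8] spin -0.04
red tail [0.5279728  0.32994232 0.1605967 ] [0.50072049 0.31105099 0.07339405] [0.50825129 0.31897483 0.15585049]
```

View pics/w15o.png

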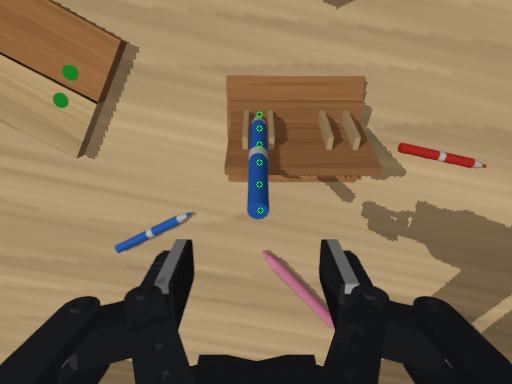

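```bash
python3 -m jog '[{"delta_pos":[2,1.5,20],"spin":0},{"delta_pos":[2,1.5,50],"spin":0},{"delta_pos":[2,1.5,80],"spin":0},{"delta_pos":[2,1.5,105],"spin":0},{"delta_pos":[2,1.5,120],"spin":0},{"delta_pos":[2,1.5,126],"spin":0},{"delta_pos":[2,1.5,126],"spin":0}]'; python3 - <<'E'
from h import *
to(.527,-.2515,.113,12.3)
E
```

```text
time_s: 20.68
eef_pos: [0.5283, -0.2526, 0.1157]
eef_rot: [0.0, 0.994, 0.107, 0.0]
wrist_force: [0.3, -0.2, -0.2]
opening: 0.697
cur [ 0.5283 -0.2526  0.1157] th 12.29 F [ 0.3 -0.2 -0.2] open 0.697 t 20.675 | delta [-1.  -1.4  2.7] spin -0.01
```

```bash
python3 -m jog '[{"delta_pos":[-1,-1.5,2],"spin":0},{"delta_pos":[-1,-1.5,2],"spin":0},{"delta_pos":[-1,-1.5,2],"spin":0},{"delta_pos":[-1,-1.5,2],"spin":0},{"delta_pos":[-1,-1.5,2],"spin":0},{"delta_pos":[-1,-1.5,2],"spin":0}]' 1; python3 -m jog '[{"delta_pos":[-3.4,0,-9.4],"spin":0},{"delta_pos":[-8.5,0,-23.5],"spin":0},{"delta_pos":[-15.4,0,-42.3],"spin":0},{"delta_pos":[-22.2,0,-61],"spin":0},{"delta_pos":[-30.8,0,-84.6],"spin":0},{"delta_pos":[-39.3,0,-108],"spin":0},{"delta_pos":[-44.5,0,-122],"spin":0},{"delta_pos":[-44.5,0,-122],"spin":0}]'; python3 - <<'E'
from h import *
# tip to (.534,.2418): TCP = tip - .0386 along tool x at th -1.7
to(.534-.0386,.2418+.0011,.237,-1.7);cam('wrist','w16')
E
```

```text
time_s: 21.42
eef_pos: [0.5271, -0.2517, 0.1143]
eef_rot: [0.0, 0.994, 0.107, 0.0]
wrist_force: [-1.6, 0.2, 5.6]
opening: 0.177
time_s: 22.42
eef_pos: [0.4833, -0.2616, 0.2373]
eef_rot: [0.001, 0.994, 0.107, 0.001]
wrist_force: [-0.9, 0.0, 0.2]
opening: 0.169
cur [ 0.4833 -0.2616  0.2373] th 12.23 F [-0.9  0.   0.2] open 0.169 t 22.425 | delta [ 118.7 -490.5   -0.7] spin 13.93
```

View pics/w16.png

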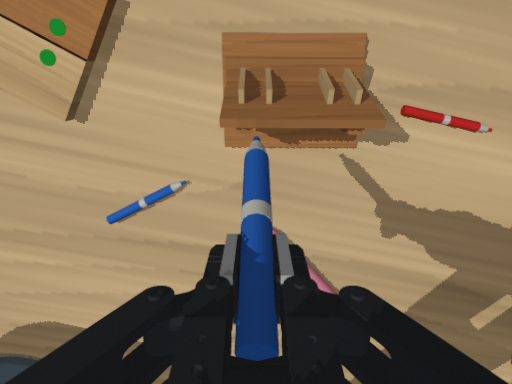

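```bash
python3 -m jog '[{"delta_pos":[12,-50,0],"spin":0},{"delta_pos":[25,-105,0],"spin":2},{"delta_pos":[38,-160,0],"spin":4},{"delta_pos":[52,-215,0],"spin":6},{"delta_pos":[65,-270,0],"spin":8},{"delta_pos":[79,-325,0],"spin":10},{"delta_pos":[92,-380,0],"spin":12},{"delta_pos":[105,-435,0],"spin":13.9},{"delta_pos":[115,-475,5],"spin":13.9},{"delta_pos":[118.7,-490.5,20],"spin":13.9},{"delta_pos":[118.7,-490.5,24],"spin":13.9},{"delta_pos":[118.7,-490.5,24],"spin":13.9}]'; python3 - <<'E'
from h import *
to(.534-.0386,.2418+.0011,.147,-1.7)
p,d,c=cam('wrist','w17');cv2.imwrite('pics/w17z.png',cv2.resize(p,(768,576)))
E
```

```text
time_s: 23.98
eef_pos: [0.4946, 0.2423, 0.2106]
eef_rot: [0.001, 1.0, -0.015, -0.001]
wrist_force: [-0.6, -0.5, 0.1]
opening: 0.167
cur [0.4946 0.2423 0.2106] th -1.68 F [-0.6 -0.5  0.1] open 0.167 t 23.975 | delta [ 0.9 -0.7 63.6] spin 0.02
```

View pics/w17z.png

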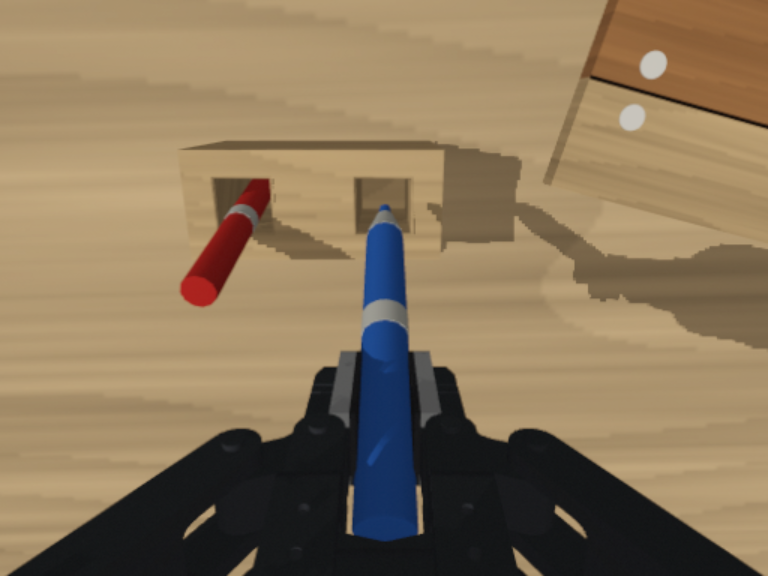

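```bash
python3 -m jog '[{"delta_pos":[1,0,20],"spin":0},{"delta_pos":[1,0,40],"spin":0},{"delta_pos":[1,0,55],"spin":0},{"delta_pos":[1,0,64],"spin":0},{"delta_pos":[1,0,64],"spin":0}]'|egrep 'pos|force'; python3 -m jog '[{"delta_pos":[5,0,0],"spin":0},{"delta_pos":[10,0,0],"spin":0},{"delta_pos":[15,0,0],"spin":0},{"delta_pos":[20,0,0],"spin":0},{"delta_pos":[25,0,0],"spin":0},{"delta_pos":[30,0,0],"spin":0},{"delta_pos":[36,0,0],"spin":0},{"delta_pos":[36,0,0],"spin":0}]'|egrep 'pos|force';  python3 -m jog '[{"delta_pos":[-3,0,5],"spin":0},{"delta_pos":[-3,0,12],"spin":0},{"delta_pos":[-3,0,18],"spin":0},{"delta_pos":[-3,0,18],"spin":0}]'|egrep 'pos|force';python3 - <<'E'
from h import *
p,d,c=cam('wrist','w18');cv2.imwrite('pics/w18z.png',cv2.resize(p,(640,480)))
p,d,c=cam('scene','s18');cv2.imwrite('pics/s18z.png',cv2.resize(p[150:285,340:500],(711,600),interpolation=cv2.INTER_CUBIC))
E
```

```text
eef_pos: [0.4959, 0.2432, 0.1473]
wrist_force: [-0.4, -0.1, -0.6]
eef_pos: [0.5318, 0.2427, 0.1478]
wrist_force: [-3.5, 0.4, 1.8]
eef_pos: [0.5288, 0.2424, 0.1289]
wrist_force: [-0.5, -0.4, -0.8]
```

View pics/w18z.png

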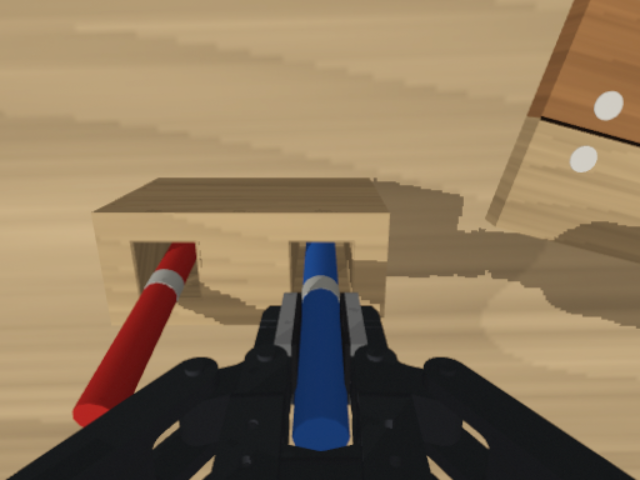

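View pics/s18z.png

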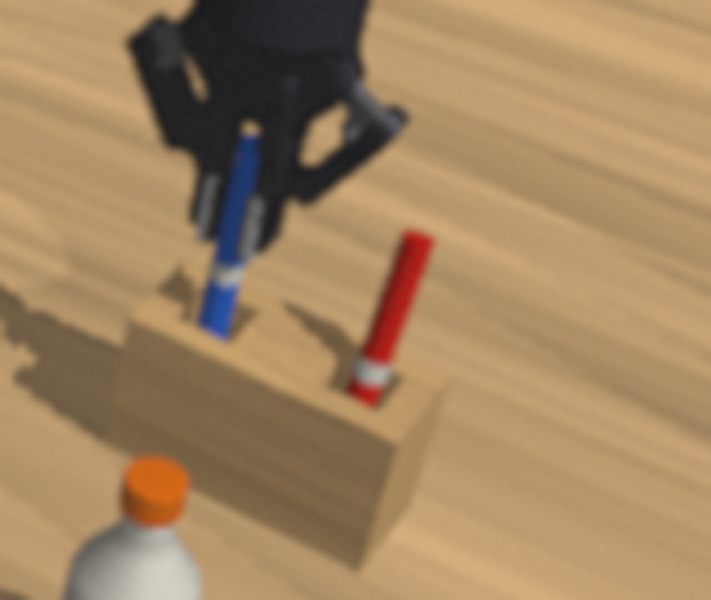

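```bash
python3 -m jog '[{"delta_pos":[0,0,4],"spin":0},{"delta_pos":[0,0,4],"spin":0},{"delta_pos":[0,0,4],"spin":0},{"delta_pos":[0,0,4],"spin":0}]' 0.65|egrep 'pos|force|open'; python3 -m jog '[{"delta_pos":[0,0,-20],"spin":0},{"delta_pos":[0,0,-60],"spin":0},{"delta_pos":[0,0,-110],"spin":0},{"delta_pos":[-40,0,-130],"spin":0},{"delta_pos":[-90,0,-130],"spin":0},{"delta_pos":[-130,0,-130],"spin":0},{"delta_pos":[-130,0,-130],"spin":0},{"delta_pos":[-130,0,-130],"spin":0}]'|egrep 'pos|force';python3 - <<'E'
from h import *
p,d,c=cam('scene','s19');v=p
for col in('red','blue'):
    yy,xx=np.nonzero(mask(p,col)&(np.indices(p.shape[:2])[1]>350)&(np.indices(p.shape[:2])[0]>170));P=pts(c,np.c_[xx,yy],d);i=np.argsort(P[:,2]);print(col,'top',P[i[-12:]].mean(0).round(4),'rim',P[i[:12]].mean(0).round(4))
p,d,c=cam('top','t19');print(ctrl.get_obs()['time_s'])
cv2.imwrite('pics/s19z.png',cv2.resize(v[150:285,340:500],(711,600),interpolation=cv2.INTER_CUBIC))
E
```

```text
eef_pos: [0.5292, 0.2427, 0.1258]
wrist_force: [-0.3, 0.3, -1.0]
opening: 0.35
eef_pos: [0.3999, 0.2464, 0.2562]
wrist_force: [-0.6, -0.4, -0.5]
red top [0.5114 0.3228 0.1567] rim [0.5301 0.3234 0.0785]
blue top [0.5754 0.2796 0.2038] rim [0.5262 0.2531 0.0912]
27.85
```

View pics/s19z.png

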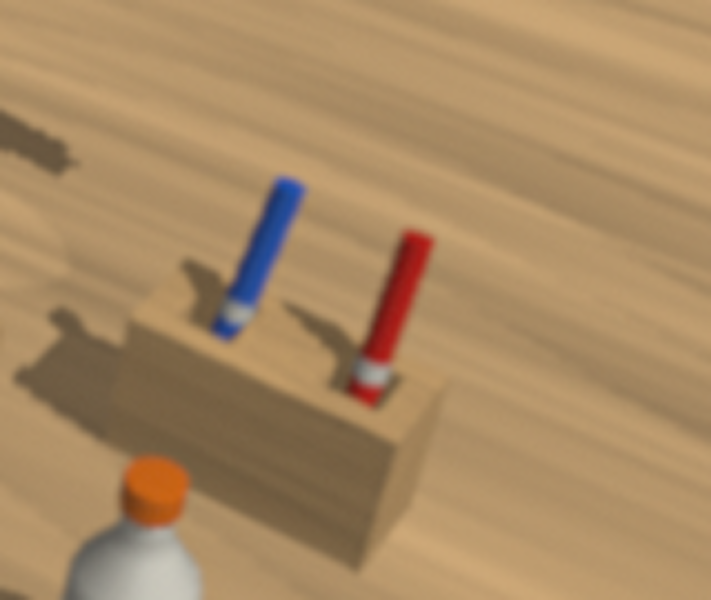

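View pics/t19.png

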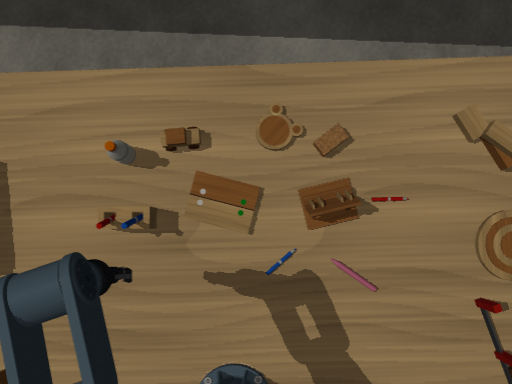

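```bash
python3 - <<'E'
from h import *
for n in('top','scene'):
    p,d,c=cam(n)
    for col in('red','blue'):
        I=np.indices(p.shape[:2]);k=(I[1]<160)&(I[0]<250) if n=='top' else (I[1]>350)&(I[0]>170)
        yy,xx=np.nonzero(cv2.erode(mask(p,col),np.ones((2,2)))&k);P=pts(c,np.c_[xx,yy],d);P=P[(P[:,2]>.08)&(P[:,2]<.18)&(abs(P[:,0]-.52)<.06)]
        v=np.linalg.svd(P-P.mean(0))[2][0];v*=np.sign(v[2]);print(n,col,len(P),'zmax',np.sort(P[:,2])[-3:].round(4),'lean',np.degrees(np.arccos(v[2])).round(1),v.round(2),P.mean(0).round(3))
E
```

```text
top red 15 zmax [0.1589 0.159  0.1599] lean 63.3 [ 0.57 -0.69  0.45] [0.506 0.317 0.157]
top blue 16 zmax [0.158  0.1585 0.1586] lean 89.9 [0.96 0.29 0.  ] [0.505 0.254 0.156]
scene red 122 zmax [0.1569 0.157  0.1577] lean 12.1 [-0.21  0.02  0.98] [0.519 0.325 0.129]
scene blue 89 zmax [0.1562 0.1564 0.1575] lean 14.5 [-0.23  0.1   0.97] [0.517 0.259 0.129]
```

```bash
python3 -c "
from bench import ctrl
print(ctrl.hand_in(),ctrl.get_obs()['time_s'])"
```

```text
the job is handed in; nothing more can be done
the job is handed in; nothing more can be done
```

I ran the red marker's tip along the seam from the green dots to the white dots. Then I stood the red marker in well1 and the blue one in well0, and handed the job in. It reported no verdict, so success is judged only from my own checks.

- **Seam:** the wrist views at the start, a quarter of the way, three quarters and the end showed the tip on the seam line, within about 1.5 mm. I took no picture at half way, where only the force was read. The force read 5–7 N during the pass, and the commanded speed was about 40 mm/s.
- **Markers:** the tail heights, about 0.157–0.160 m, fit both tips being on the well floors. The scene camera gave leans of about 12° for red and 14.5° for blue, under the 26° limit.
- **Bystanders:** in the last top view the toys, glue bottle and sanding block look unmoved by eye; I did not measure them. The gripper had backed off well clear of everything.
- **Time:** about 28 s of the 72 s were used.

Two checks gave bad numbers:
- The first reading of the blue tail was a depth outlier (z = 0.204 m), so I measured again.
- The lean computed from the top view (63° and 90°) is not usable, because only the tail caps were visible (15–16 points).

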